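# Turn the dusting brush bristles-up in its crock

## Robot

A 6-joint arm with a two-finger parallel gripper is mounted at the origin on the work surface. World frame = base frame: x ahead of the robot, y to its left, z up, the work surface at z = 0. Lengths are in m, angles in rad, forces in N, time in s.
With the tool pointing down it reaches from about 0.3 to 0.775 m from the base axis. Payload 14.6 kg.
Tool frame: the origin (TCP) lies on the centre line of the jaws, within the pads' length; the fingertips stand 14 mm ahead of it and the grasp point (between the pads) lies 5 mm behind it; x points along the fingers, y is the direction in which the jaws open and shut, and the axes are right-handed (so a half turn about x gives the same grasp; the last joint's range is limited). The gripper opens to 94 mm and grips with 3 to 60 N. Pads are 16 mm wide; open, the fingers measure 119 mm over their backs; the gripper's body (75 mm by 177 mm) begins 78 mm behind the grasp point.
Start: joints at [1.217, 0.3, 1.521, -0, 1.321, -0.067], TCP at [0.156, 0.528, 0.219] pointing down, gripper open.
Joint ranges: [-3.03, 3.03], [-0.79, 2.21], [0.23, 2.52], [-1.04, 4.18], [0, 3.07], [-2.55, 2.55]. Speed limits (rad/s): [2.22, 2.22, 2.57, 3.14, 3.14, 3.14].

## Interface

Orientations are given as [roll, pitch, yaw] about the fixed x, y, z axes, in that order (R = Rz(yaw) Ry(pitch) Rx(roll)).
In Python, from station import * gives the robot as it stands. The module is installed in compiled form; this text tells all that it offers.
- The arm moves only by the shell command python3 -m handwheel 'ROWS' [FORCE]. ROWS is JSON, a list of rows, each a list of 3 entries, a list of its own where there are three numbers: the shift along the tool's x, y, z in mm, then the turn about the tool's x in rad, then the gripper command: -1 is fully open, 1 is shut, values between are in proportion. In form: [[[dx, dy, dz], spin, gripper], ...]. A call has exactly 5 rows; each row is the pose to reach, as a shift and turn from the pose measured when the call began, along the tool's axes at that moment; what a row does not reach only later rows make up. A row lasts 1/10 s, in which the tool goes at most 50 mm and 8.59 degrees, less where a joint would pass 70% of its speed; a pose out of reach is approached as far as the arm can. A call with a gripper value outside its range is refused whole. The fingers move at their own pace and stop on an object; FORCE is the grip in N (left out, the last holds). Time passes only in rows, so rows that repeat a pose let the fingers close, or fill a call up. It gives the time, the measured TCP pose, the force and the opening at its end, in the units of the state.
- get_obs(): the state, without advancing time (a new reading comes with each control period).
- camera(name): name is "scene" or "top" or "wrist"; returns (picture, depth): 384x512x3 uint8, blue, green, red; 384x512 float32, m along the optical axis (not along the pixel's ray), 0 where there is no reading.
- camera_info(name): a dict with "fx", "fy", "cx", "cy" (pixels), "extrinsics" (4x4, takes a point from camera to world coordinates). Camera axes: x right, y down, z forward; pixel columns grow to the right and rows downward; lengths in m; the calibration is good to about 2 mm. A picture is of the moment at which its call begins: read the wrist's pose just before it. camera_info takes no time and is no camera call; for the wrist camera it gives the pose at the moment of the call.
- hand_in(): hands the job in, once; it reports no verdict.
The state is a dict: "time_s": time; "qpos": joint angles; "joint_vel": joint speeds; "tau": joint torques, N m; "ee_pos": TCP position; "eef_rot": TCP orientation; "force": force on the tool from outside, world axes, zero at the start; "moment": the same for the moment, N m; "grip_width": finger opening in m.
Only numpy, scipy, OpenCV 4.12 (cv2) and the standard library are available. Lean on these libraries where they do the work, as an engineer would, in place of code of your own. Each camera call takes 0.05 s, during which the arm holds its last target. There are 200 camera calls.

## Task

Someone has left the flat dusting brush standing on its bristles in the blue crock on the toy restorer's bench, which ruins them: take it out, turn it end for end (the wooden brush rest is there to lay it on while you change your grip) and stand it back in the crock handle-down, bristles up. Hold on to the brush until its handle is resting on the bottom of the crock, do not ram it or let it drop in, and then let go. Leave the crock standing where it is with the palette knife still in it, and do not disturb the toys and supplies around.

Things in the scene. Friction and masses are not known exactly. Their poses are not given: they have to be found in the camera images.
- brush: Flat dusting brush, 200 mm, 0.11 kg. Origin half-way along, z from butt to bristle end, y across width, x thickness. Wooden handle z -100 to +12 mm (24 wide, 13 thick; 34 wide above -5), steel ferrule +12 to +58 (44 wide, 15 thick), bristles to +100 (42 x 14, rigid); mass centre +5. Starts bristles-down in one crock compartment, leaning 23 degrees to the crock's +x, its width along crock y.
- brush_butt (a point): Centre of the butt end face of the brush's handle (brush z = -100 mm); same axes as the brush.
- brush_tip (a point): Centre of the bristle end face of the brush (brush z = +100 mm); same axes as the brush.
- crock: Blue stoneware crock, white band, loose, 1.3 kg: 56 mm along x, 142 along y, 80 high; walls 6 mm, inner floor 8 mm above the bench. A middle wall makes two compartments, each 44 (x) by 62 (y) mm, 72 deep, centred at y = -34 and +34 mm. Origin at the centre of its underside, z up; its +x side faces away from the robot.
- palette_knife: Short palette knife, 122 mm long, 18 wide, red handle down, steel blade up, leaning to crock +x in the compartment the brush is not in (which one differs from start to start); its top is about 120 mm above the bench. Origin 93 mm up from its foot, z along it towards the blade.
- brush_rest: Dark wooden brush rest, fixed: base 150 mm along x, 110 along y, 12 thick, with two upright end plates (8 mm thick, at x = -65 and +65 mm) whose tops are a flat seat 50 mm above the bench; lips 12 mm wide and 12 high at the plates' ends leave 86 mm of seat between them. A brush lies along x across both plates. Origin at the centre of its underside, +x away from the robot.
- rest_seat (a point): Centre of the seat of the brush rest, midway between the plates, 50 mm above the bench; axes as the brush rest.
- toy_truck: Red and blue toy lorry, 155 mm long, 62 mm wide, 75 mm high; a bystander. Origin at the centre of its underside.
- duck_stacker: Stacking toy: blue boat base 100 x 72 mm, rings, yellow duck with a white cap, 143 mm high; a bystander. Origin at the centre of its underside.
- toy_boat: White and orange toy motor boat, 150 mm long, 61 mm wide, 50 mm high; a bystander. Origin on its underside.
- toy_telephone: Black toy dial telephone, 120 x 180 mm, 92 mm high; a bystander. Origin at the centre of its underside.
- wax_tin: Round yellow and brass wax tin, 71 mm across, 30 mm high; a bystander. Origin at the centre of its underside.
- polish_bottle: Amber bottle, 56 mm across, 130 mm high; a bystander. Origin at the centre of its underside.

How it is judged:
On the way, in this order (a step that is already met when the one before it is completed fails the run):
1. the brush is lifted right out of the crock, both its ends above the rim (height (world z) of each of brush_butt, brush_tip above 0.09 m), for 0.1 s.
2. the handle's end is set on the bottom of the crock, bristles up, while the gripper still holds the brush (not dropped in) (z of brush_butt in the frame of crock between 0 and 0.02 m and x of brush_butt in the frame of crock between -0.03 and 0.03 m and y of brush_butt in the frame of crock between -0.071 and 0.071 m and angle between brush's own z axis and vertical below 0.7 rad and contact force between the fingers and brush above 0.5 N), for 0.15 s.
At the end, for the whole second after the job is handed in: The brush stands at rest, released, handle-down in either compartment of the crock: its butt inside the walls within 20 mm of the crock's underside, bristles up, leaning under 40 degrees; the crock is upright within 30 mm of its place and the palette knife still stands in it (z of brush_butt in the frame of crock between 0 and 0.02 m and x of brush_butt in the frame of crock between -0.03 and 0.03 m and y of brush_butt in the frame of crock between -0.071 and 0.071 m and angle between brush's own z axis and vertical below 0.7 rad and linear speed of brush below 0.02 m/s and angular speed of brush below 0.2 rad/s and angle between crock's own z axis and vertical below 0.05 rad and height (world z) of crock below 0.005 m and distance of crock from where it was at the start of the episode below 0.03 m and x of palette_knife in the frame of crock between -0.06 and 0.06 m and y of palette_knife in the frame of crock between -0.09 and 0.09 m and z of palette_knife in the frame of crock between 0.06 and 0.12 m and angle between palette_knife's own z axis and vertical below 0.9 rad); the robot touches nothing.
It fails at once if the crock is tipped by more than 15 degrees or pushed by more than 40 mm (angle between crock's own z axis and vertical above 0.26 rad or distance of crock from where it was at the start of the episode above 0.04 m).
It fails at once if the brush is rammed against the crock (more than 25 N) (contact force between brush and crock above 25 N).
It fails at once if the palette knife comes out of the crock (not (x of palette_knife in the frame of crock between -0.06 and 0.06 m and y of palette_knife in the frame of crock between -0.09 and 0.09 m and z of palette_knife in the frame of crock between 0.06 and 0.12 m and angle between palette_knife's own z axis and vertical below 0.9 rad)).
It fails at once if a toy or a supply is pushed by more than 25 mm (distance of any of toy_truck, duck_stacker, toy_boat, toy_telephone, wax_tin, polish_bottle from where it was at the start of the episode above 0.025 m).
It fails at once if the duck or the bottle is knocked over (angle between any of duck_stacker, polish_bottle's own z axis and vertical above 0.4 rad).
It also fails if it takes over 67 s, if anything falls off the work surface, if the arm or the gripper's body presses on something with over 40 N, if the wrist force passes 120 N, or if a joint passes its speed limit or range.

## Working session

There is one attempt and no reset: what is moved stays moved. The work goes in short steps, Python scripts to look and compute and a shell command to move; the robot and the scene stay as the last step left them, time stands still between calls to the robot, and variables do not carry over. Pictures are saved under pics/ and viewed, about 8 in all and at most 12, crops included, and the job is handed in when it is done.

```bash
mkdir -p pics
cat > h.py <<'E'
from station import *
import numpy as np, cv2
def cap(name,tag):
    i=camera_info(name); p,d=camera(name); np.savez('pics/'+tag,p=p,d=d,T=i['extrinsics'],k=[i['fx'],i['fy'],i['cx'],i['cy']])
    cv2.imwrite(f'pics/{tag}.png',p); return p,d
def world(tag):
    z=np.load(f'pics/{tag}.npz'); d=z['d']; fx,fy,cx,cy=z['k']; v,u=np.mgrid[:384,:512]
    P=np.stack([(u-cx)/fx*d,(v-cy)/fy*d,d],-1)@z['T'][:3,:3].T+z['T'][:3,3]; P[d==0]=np.nan
    return z['p'],P
E
python3 - <<'E'
from h import *
np.set_printoptions(precision=4,suppress=True)
for n in['scene','top']:
    cap(n,n+'0'); print(camera_info(n))
a=cv2.imread('pics/scene0.png');b=cv2.imread('pics/top0.png')
cv2.imwrite('pics/both0.png',cv2.resize(np.vstack([a,b]),(450,600)) if 0 else cv2.resize(np.hstack([a,b]),(800,300)))
o=get_obs();print(o)
E
```

```text
{'fx': 361.57381121922674, 'fy': 361.57381121922674, 'cx': 253.13963212654323, 'cy': 195.67760318723225, 'extrinsics': array([[-0.4871,  0.6056, -0.6293,  1.3003],
       [ 0.8733,  0.3355, -0.3531,  0.3929],
       [-0.0027, -0.7216, -0.6923,  0.9095],
       [ 0.    ,  0.    ,  0.    ,  1.    ]])}
{'fx': 457.22073532525377, 'fy': 457.22073532525377, 'cx': 258.98535782857454, 'cy': 190.4690523196114, 'extrinsics': array([[ 0.0139, -0.989 ,  0.1473,  0.4089],
       [-0.9995, -0.0177, -0.0245,  0.0323],
       [ 0.0268, -0.1469, -0.9888,  1.3962],
       [ 0.    ,  0.    ,  0.    ,  1.    ]])}
{'time_s': 0.1, 'qpos': array([ 1.2174,  0.3004,  1.5215,  0.    ,  1.3207, -0.0666]), 'joint_vel': array([ 0.0013, -0.0018, -0.0032,  0.0007, -0.0017, -0.0014]), 'tau': array([  0.0037, -53.2645, -35.3289,   0.0711,   0.0234,  -0.    ]), 'ee_pos': array([0.1555, 0.5273, 0.219 ]), 'eef_rot': array([-1.6494,  1.5698, -1.9362]), 'force': array([0.4522, 0.2558, 0.1299]), 'moment': array([-0.0256,  0.0228,  0.0483]), 'grip_width': 0.09373044242844945}
```

View pics/scene0.png

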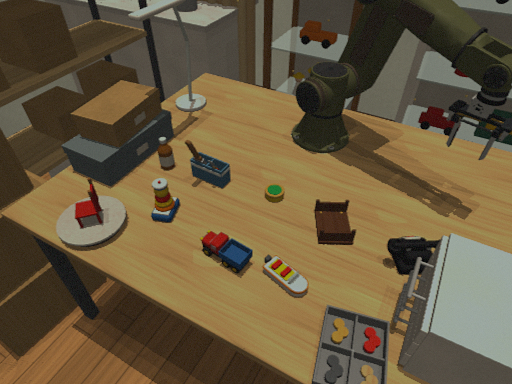

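View pics/top0.png

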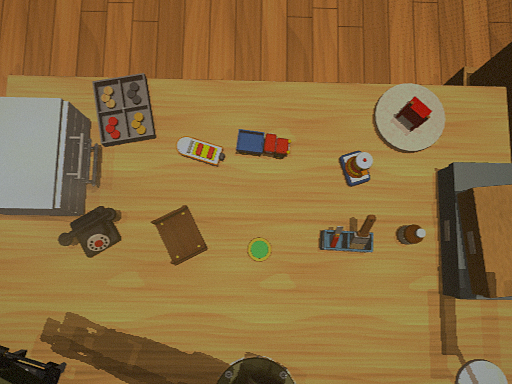

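Run:
```python
from h import *
np.set_printoptions(precision=4,suppress=True)
p,P=world('top0'); q,Q=world('scene0')
def nm(a): return np.nanmedian(a.reshape(-1,3),0)
print('table z top',nm(P[280:300,250:350]),'scene',nm(Q[200:210,240:255]))
c=nm(P[232:250,322:372]); r=nm(P[225:245,170:190]); print(c,r)
for nmx,W in(('top',P),('scene',Q)):
    for lab,ctr,rad,lo,hi in(('crock',c,.085,.066,.088),('rest',r,.1,.04,.07),('brush',c,.13,.1,.25)):
        m=(np.hypot(W[...,0]-ctr[0],W[...,1]-ctr[1])<rad)&(W[...,2]>lo)&(W[...,2]<hi)
        X=W[m]; 
        if len(X)<5: print(nmx,lab,len(X));continue
        print(nmx,lab,len(X),cv2.minAreaRect(X[:,:2].astype(np.float32)),'z',np.percentile(X[:,2],[5,50,95,100]))
        if lab=='brush': np.save(f'pics/br_{nmx}',X); print(X[np.argsort(-X[:,2])][::max(1,len(X)//25)])
a=cv2.resize(cv2.imread('pics/top0.png')[190:270,310:430],None,fx=4,fy=4,interpolation=2)
b=cv2.resize(cv2.imread('pics/scene0.png')[130:200,170:250],None,fx=4,fy=4,interpolation=2)
e=np.zeros((600,800,3),np.uint8); e[:320,:480]=a; e[:280,480:800]=b
g=cv2.resize(cv2.imread('pics/top0.png')[200:270,145:215],None,fx=4,fy=4,interpolation=2); e[320:600,:280]=g
cv2.imwrite('pics/crop0.png',e)
```

```text
table z top [ 0.319  -0.1279  0.0005] scene [ 0.5243 -0.0676  0.0006]
[ 0.465  -0.2564  0.0629] [0.4761 0.2354 0.0123]
top crock 421 ((0.4645320773124695, -0.2579790949821472), (0.14351652562618256, 0.05795254185795784), 87.13753509521484) z [0.0676 0.0783 0.0851 0.088 ]
top rest 233 ((0.47702062129974365, 0.23470965027809143), (0.13814711570739746, 0.1097157895565033), 27.472660064697266) z [0.0435 0.051  0.0623 0.0667]
top brush 254 ((0.507788896560669, -0.2674295902252197), (0.09507432579994202, 0.052420519292354584), 78.4351806640625) z [0.1034 0.1431 0.1949 0.1982]
[[ 0.5191 -0.2919  0.1982]
 [ 0.5168 -0.2977  0.196 ]
 [ 0.5222 -0.2905  0.1937]
 [ 0.5223 -0.2882  0.1921]
 [ 0.5279 -0.2866  0.1887]
 [ 0.5202 -0.2848  0.1844]
 [ 0.5125 -0.2881  0.1815]
 [ 0.508  -0.301   0.1732]
 [ 0.5107 -0.2858  0.1695]
 [ 0.5139 -0.2848  0.1628]
 [ 0.5008 -0.2913  0.1578]
 [ 0.5011 -0.2899  0.1528]
 [ 0.5014 -0.283   0.1474]
 [ 0.4938 -0.2955  0.1411]
 [ 0.4913 -0.2965  0.1371]
 [ 0.4915 -0.2921  0.1327]
 [ 0.4892 -0.2994  0.126 ]
 [ 0.5024 -0.2305  0.121 ]
 [ 0.5025 -0.2225  0.1185]
 [ 0.4972 
[... 702 characters left out ...]
 0.52   -0.307   0.1926]
 [ 0.5303 -0.2955  0.1906]
 [ 0.5208 -0.2862  0.1879]
 [ 0.521  -0.2866  0.1837]
 [ 0.514  -0.2883  0.1787]
 [ 0.523  -0.2907  0.1752]
 [ 0.5208 -0.297   0.1716]
 [ 0.5193 -0.2946  0.1673]
 [ 0.5143 -0.2862  0.1628]
 [ 0.5131 -0.2878  0.1572]
 [ 0.5078 -0.2834  0.1553]
 [ 0.5106 -0.3036  0.1499]
 [ 0.5094 -0.2878  0.1462]
 [ 0.5067 -0.2993  0.1402]
 [ 0.4946 -0.2868  0.1368]
 [ 0.5031 -0.2945  0.1308]
 [ 0.5014 -0.2921  0.1262]
 [ 0.4982 -0.3081  0.1226]
 [ 0.5014 -0.2242  0.1205]
 [ 0.4988 -0.295   0.1188]
 [ 0.4971 -0.301   0.1155]
 [ 0.4861 -0.2832  0.1102]
 [ 0.4935 -0.2915  0.1076]
 [ 0.4803 -0.2835  0.1062]
 [ 0.4941 -0.2224  0.1026]
 [ 0.4821 -0.2785  0.1001]]
```

View pics/crop0.png

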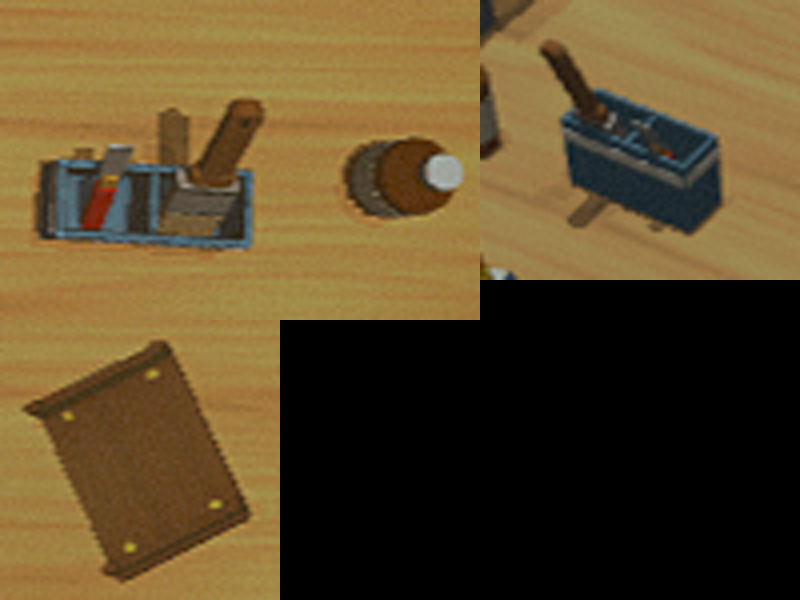

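```bash
cat >> h.py <<'E'
from scipy.spatial.transform import Rotation as Ro
def go(xyz,yaw=None):
    "yaw: desired world angle (deg) of jaw axis, mod 180"
    o=get_obs(); R=Ro.from_euler('xyz',o['eef_rot']).as_matrix(); p=o['ee_pos']
    s=(R.T@(np.array(xyz)-p)*1000).round(1); j=np.degrees(np.arctan2(R[1,1],R[0,1])); sp=[]
    if yaw is not None:
        d=(yaw-j+90)%180-90; sp=[round(np.radians(-d if R[2,0]<0 else d),3)]
    print('t',round(o['time_s'],2),'tcp',p.round(4),'jaw',round(j,1),'toolx',R[:,0].round(3),'q',o['qpos'].round(2),'F',o['force'].round(1),'w',round(o['grip_width'],4),'SHIFT',s,'spin',sp)
E
python3 -c "
from h import *
go([.51,-.294,.30],87)"
```

```text
t 0.1 tcp [0.1555 0.5273 0.219 ] jaw 73.6 toolx [-0.    -0.001 -1.   ] q [ 1.22  0.3   1.52  0.    1.32 -0.07] F [0.5 0.3 0.1] w 0.0937 SHIFT [ -80.4 -687.6  572.4] spin [np.float64(-0.234)]
```

```bash
python3 -m handwheel '[[[-40,-35,29],0,-0.2],[[-80,-70,57],-0.05,-0.2],[[-80,-112,93],-0.1,-0.2],[[-80,-150,125],-0.15,-0.2],[[-80,-188,156],-0.234,-0.2]]'
python3 -m handwheel '[[[0,-38,32],0,-0.2],[[0,-76,64],0,-0.2],[[0,-114,95],0,-0.2],[[0,-152,127],0,-0.2],[[0,-190,158],0,-0.2]]'
python3 -c "
from h import *
go([.51,-.294,.30],87)"
```

```text
time_s: 0.6
ee_pos: [0.2443, 0.3199, 0.299]
eef_rot: [-1.37, 1.57, -1.42]
force: [1.2, 0.9, 0.7]
grip_width: 0.0583
time_s: 1.1
ee_pos: [0.3933, 0.1202, 0.2991]
eef_rot: [-0.913, 1.57, -0.963]
force: [0.3, 1.4, -0.3]
grip_width: 0.0563
t 1.1 tcp [0.3933 0.1202 0.2991] jaw 87.1 toolx [ 0. -0. -1.] q [ 0.21 -0.07  1.75 -0.    1.46 -1.31] F [ 0.3  1.4 -0.3] w 0.0563 SHIFT [  -0.6 -407.9  137.3] spin [np.float64(0.002)]
```

```bash
python3 -m handwheel '[[[0,-43,14],0,-0.2],[[0,-86,29],0,-0.2],[[0,-129,43],0,-0.2],[[0,-172,58],0,-0.2],[[0,-215,72],0,-0.2]]'
python3 -m handwheel '[[[0,-43,14],0,-0.2],[[0,-86,29],0,-0.2],[[0,-129,43],0,-0.2],[[0,-170,58],0,-0.2],[[0,-190,65],0,-0.2]]'
python3 - <<'E'
from h import *
p,d=cap('wrist','w1'); go([.508,-.294,.150],87)
q,P=world('w1'); m=(P[...,2]>.1)&(P[...,2]<.21)&(np.hypot(P[...,0]-.5,P[...,1]+.26)<.1)
for lo,hi in((.18,.2),(.16,.18),(.14,.16),(.12,.14)):
    X=P[(P[...,2]>lo)&(P[...,2]<hi)&m&(P[...,1]<-.26)]
    if len(X): print(lo,len(X),X.mean(0).round(4),np.percentile(X[:,:2],[3,97],axis=0).round(4).tolist())
E
```

```text
time_s: 1.6
ee_pos: [0.4545, -0.1001, 0.2992]
eef_rot: [-0.891, 1.57, -0.942]
force: [0.6, 0.8, -0.2]
grip_width: 0.0567
time_s: 2.1
ee_pos: [0.5099, -0.2961, 0.2981]
eef_rot: [2.958, 1.57, 2.905]
force: [0.0, 1.0, 0.1]
grip_width: 0.0565
t 2.15 tcp [ 0.51   -0.2973  0.2977] jaw 87.0 toolx [-0.002  0.    -1.   ] q [-0.59  0.35  1.28 -0.    1.52 -2.11] F [ 0.5 -1.7 -0.2] w 0.0562 SHIFT [147.7   3.2  -2. ] spin [np.float64(-0.001)]
0.18 546 [ 0.5194 -0.2983  0.1907] [[0.5125, -0.3086], [0.529, -0.2878]]
0.16 342 [ 0.5084 -0.2979  0.1703] [[0.5039, -0.3094], [0.5131, -0.2868]]
0.14 286 [ 0.4999 -0.2973  0.1503] [[0.4954, -0.3089], [0.5042, -0.2864]]
0.12 248 [ 0.4915 -0.2971  0.1304] [[0.487, -0.3083], [0.4966, -0.2862]]
```

View pics/w1.png

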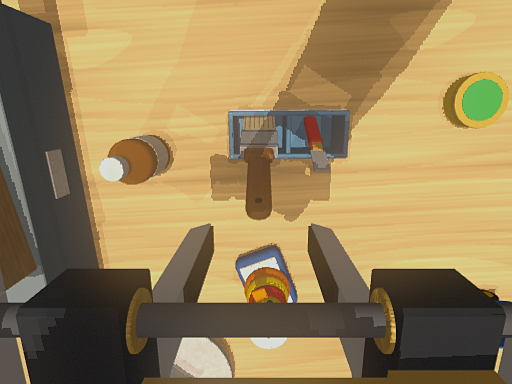

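```bash
python3 -m handwheel '[[[35,0,0],0,-0.2],[[70,0,0],0,-0.2],[[105,0,0],0,-0.2],[[135,0,-1],0,-0.2],[[147,0,-1],0,-0.2]]'
python3 -m handwheel '[[[0,0,0],0,0.3],[[0,0,0],0,1],[[0,0,0],0,1],[[0,0,0],0,1],[[0,0,0],0,1]]' 12
python3 -m handwheel '[[[0,0,0],0,1],[[0,0,0],0,1],[[-4,0,0],0,1],[[-10,0,-1],0,1],[[-16,0,-1],0,1]]'
python3 -c "
from h import *
go([.508,-.294,.150],87)"
```

```text
time_s: 2.65
ee_pos: [0.5077, -0.2962, 0.1477]
eef_rot: [2.713, 1.565, 2.66]
force: [0.6, 0.3, -0.7]
grip_width: 0.0561
time_s: 3.15
ee_pos: [0.508, -0.2965, 0.1486]
eef_rot: [2.796, 1.566, 2.743]
force: [0.2, -0.6, 2.4]
grip_width: 0.0237
time_s: 3.65
ee_pos: [0.5071, -0.2965, 0.1652]
eef_rot: [2.774, 1.567, 2.721]
force: [0.2, 0.1, -1.7]
grip_width: 0.0239
t 3.65 tcp [ 0.5071 -0.2965  0.1652] jaw 87.0 toolx [-0.004  0.002 -1.   ] q [-0.59  0.43  1.47 -0.    1.24 -2.11] F [ 0.2  0.1 -1.7] w 0.0239 SHIFT [15.2  2.5  0.8] spin [np.float64(-0.001)]
```

```bash
python3 -m handwheel '[[[-25,0,0],0,1],[[-50,0,0],0,1],[[-75,0,0],0,1],[[-100,0,0],0,1],[[-120,0,0],0,1]]'
python3 -m handwheel '[[[-10,0,0],0,1],[[-10,0,0],0,1],[[-10,0,0],0,1],[[-10,0,0],0,1],[[-10,0,0],0,1]]'
python3 - <<'E'
from h import *
p,d=cap('wrist','w2'); cap('scene','s2');cap('top','t2'); go([.2,.3,.29],117)
a=cv2.imread('pics/w2.png');b=cv2.imread('pics/scene0.png')
e=np.hstack([cv2.resize(a,(400,300)),cv2.resize(cv2.imread('pics/s2.png')[90:210,150:310],(400,300))]);cv2.imwrite('pics/c2.png',e)
E
```

```text
time_s: 4.15
ee_pos: [0.5075, -0.2967, 0.2874]
eef_rot: [2.896, 1.568, 2.843]
force: [0.1, -0.6, -1.5]
grip_width: 0.0241
time_s: 4.65
ee_pos: [0.5073, -0.2966, 0.2964]
eef_rot: [2.799, 1.566, 2.746]
force: [0.5, 0.2, -1.0]
grip_width: 0.0238
t 4.8 tcp [ 0.5075 -0.2967  0.297 ] jaw 87.0 toolx [-0.003  0.001 -1.   ] q [-0.59  0.34  1.28 -0.    1.52 -2.11] F [-0.  -0.3 -1. ] w 0.0237 SHIFT [   8.7  579.5 -338.6] spin [np.float64(-0.524)]
```

View pics/c2.png

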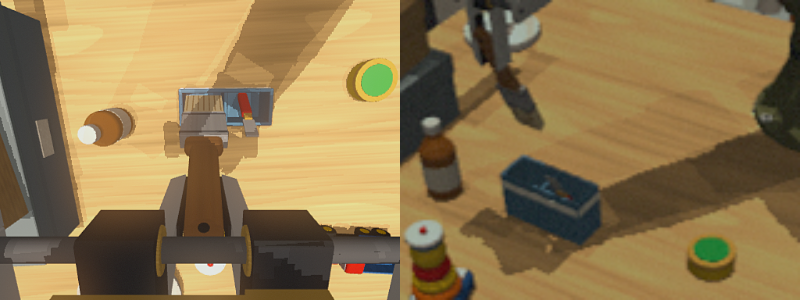

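Run:
```python
from h import *
X=np.array([.888,.46]);C=np.array([.4765,.234])
t=C-.06*X; go([*t,.29],117.4)
for r in(117,):
  for th in (23,35,50,65,78,88):
    a=np.radians(th);print(th,'rest x',(-69+r*np.sin(a)-7.5*np.cos(a)).round(0),'tcp z',(50+r*np.cos(a)+7.5*np.sin(a)-5).round(0))
# lean from wrist depth
for tag in('w2','t2','s2'):
    q,P=world(tag); m=(abs(P[...,1]+.297)<.012)&(P[...,2]>.15)&(P[...,2]<.29)&(P[...,0]<.53)&(P[...,0]>.42)
    X=P[m]; 
    if len(X)>20:
        v=np.linalg.svd(X-X.mean(0))[2][0]; print(tag,len(X),X.mean(0),v,np.degrees(np.arctan2(v[0],v[2])),X[:,2].min())
```

```text
t 4.8 tcp [ 0.5075 -0.2967  0.297 ] jaw 87.0 toolx [-0.003  0.001 -1.   ] q [-0.59  0.34  1.28 -0.    1.52 -2.11] F [-0.  -0.3 -1. ] w 0.0237 SHIFT [   7.9  497.9 -110.7] spin [np.float64(-0.531)]
23 rest x -30.0 tcp z 156.0
35 rest x -8.0 tcp z 145.0
50 rest x 16.0 tcp z 126.0
65 rest x 34.0 tcp z 101.0
78 rest x 44.0 tcp z 77.0
88 rest x 48.0 tcp z 57.0
w2 3396 [ 0.47523194 -0.29680049  0.24029526] [0.38910229 0.00718442 0.92116654] 22.899277585537252 0.16106264853246338
s2 115 [ 0.48282245 -0.29636165  0.22728765] [-0.37654923 -0.00332202 -0.92639065] -157.8797746644641 0.15720354426713956
```

```bash
python3 -m handwheel '[[[0,20,-5],0,1],[[0,55,-12],0,1],[[0,98,-22],0,1],[[0,141,-31],0,1],[[0,184,-41],0,1]]' 20
python3 -m handwheel '[[[0,43,-9],-0.1,1],[[0,86,-19],-0.2,1],[[0,129,-28],-0.3,1],[[0,172,-38],-0.4,1],[[0,215,-48],-0.53,1]]'
python3 - <<'E'
from h import *
X=np.array([.888,.46]);C=np.array([.4765,.234])
go([*(C-.06*X),.29],117.4)
E
```

```text
time_s: 5.3
ee_pos: [0.4757, -0.1092, 0.2972]
eef_rot: [2.832, 1.567, 2.779]
force: [0.7, 0.4, -0.1]
grip_width: 0.0241
time_s: 5.8
ee_pos: [0.4385, 0.1097, 0.2977]
eef_rot: [2.216, 1.568, 2.697]
force: [0.4, 0.7, -0.9]
grip_width: 0.0237
t 5.8 tcp [0.4385 0.1097 0.2977] jaw 117.5 toolx [-0.003  0.001 -1.   ] q [ 0.16  0.03  1.66  0.    1.46 -1.89] F [ 0.4  0.7 -0.9] w 0.0237 SHIFT [ 7.9 92.8 31.2] spin [np.float64(0.003)]
```

```bash
python3 -m handwheel '[[[0,35,12],0,1],[[0,70,24],0,1],[[0,93,31],0,1],[[0,93,31],0,1],[[0,93,31],0,1]]'
python3 - <<'E'
from h import *
X=np.array([.888,.46]);C=np.array([.4765,.234])
cap('scene','s3');cap('wrist','w3');cap('top','t3')
go([*(C-.06*X),.16],117.4)
Rr=np.array([X,[-X[1],X[0]]])
for tag in('s3','t3','w3'):
    q,P=world(tag); L=(P[...,:2]-C)@Rr.T; z=P[...,2]
    m=(abs(L[...,0])<.09)&(abs(L[...,1])<.07)&(z>.04)&(z<.056)
    print(tag,m.sum(),'x',np.percentile(L[m][:,0],[1,50,99]).round(4),'y',np.percentile(L[m][:,1],[1,99]).round(4),'z',np.percentile(z[m],[50,95]).round(4), 'angle',cv2.minAreaRect(P[m][:,:2].astype(np.float32)))
    b=(z>.10)&(z<.29)&(abs(L[...,1])<.022)&(L[...,0]>-.16)&(L[...,0]<-.02)
    if b.sum()>20: B=np.c_[L[b],z[b]]; v=np.linalg.svd(B-B.mean(0),full_matrices=False)[2][0]; print(' brush',b.sum(),B.mean(0),np.degrees(np.arctan(v[0]/v[2])),'tip z',B[:,2].min(),'y',np.percentile(B[:,1],[2,98]))
E
```

```text
time_s: 6.3
ee_pos: [0.4229, 0.2065, 0.2977]
eef_rot: [2.323, 1.568, 2.805]
force: [0.1, -0.4, -1.1]
grip_width: 0.0241
t 6.45 tcp [0.4232 0.2057 0.2979] jaw 117.5 toolx [-0.003  0.001 -1.   ] q [ 0.37  0.07  1.61  0.    1.46 -1.68] F [ 0.1  0.  -1.2] w 0.024 SHIFT [137.9   0.3   0.6] spin [np.float64(0.001)]
s3 260 x [-0.0682  0.0614  0.0697] y [-0.0554  0.0521] z [0.0483 0.0536] angle ((0.4770258367061615, 0.23307636380195618), (0.1398954689502716, 0.1095527783036232), 27.777862548828125)
 brush 322 [-0.0881556  -0.00124036  0.22209708] 21.867969389408653 tip z 0.15920866691733915 y [-0.02103877  0.02091505]
t3 112 x [-0.0676  0.0641  0.0698] y [-0.0476  0.0516] z [0.0493 0.0541] angle ((0.4775542616844177, 0.23416739702224731), (0.13789761066436768, 0.10561185330152512), 28.092729568481445)
 brush 95 [-0.1024741  -0.00672061  0.2114147 ] 23.269735678802103 tip z 0.16316282055534015 y [-0.0211577   0.02164582]
w3 66 x [-0.069  -0.0683 -0.0613] y [-0.0544  0.0519] z [0.0506 0.0552] angle ((0.41920655965805054, 0.20292052626609802), (0.007484528236091137, 0.10682962834835052), 27.593860626220703)
 brush 5188 [-0.09457407 -0.00028378  0.2351203 ] 23.112838161023294 tip z 0.1623076324888874 y [-0.0205272   0.02004081]
```

```bash
python3 -m handwheel '[[[35,0,0],0,1],[[75,0,0],0,1],[[110,0,0],0,1],[[132,0,0],0,1],[[138,0,0],0,1]]' 12
python3 -m handwheel '[[[2,0,10],0,1],[[4,0,22],0,1],[[4,0,30],0,1],[[10,0,42],0,1],[[15,0,52],0,1]]'
python3 - <<'E'
from h import *
X=np.array([.888,.46]);C=np.array([.4765,.234])
go([*(C+.016*X),.126],117.4); print((get_obs()['ee_pos'][:2]-C)@X)
cap('scene','s4');cap('wrist','w4')
cv2.imwrite('pics/c4.png',np.hstack([cv2.resize(cv2.imread('pics/w4.png'),(400,300)),cv2.resize(cv2.imread('pics/s4.png')[130:280,250:450],(400,300))]))
E
```

```text
time_s: 6.95
ee_pos: [0.4222, 0.2048, 0.1579]
eef_rot: [2.674, 1.565, -3.131]
force: [0.5, 0.4, -0.9]
grip_width: 0.0242
time_s: 7.45
ee_pos: [0.4695, 0.2293, 0.1432]
eef_rot: [2.596, 1.566, 3.074]
force: [-0.8, -1.0, 1.2]
grip_width: 0.0241
t 7.45 tcp [0.4695 0.2293 0.1432] jaw 117.4 toolx [-0.005  0.    -1.   ] q [ 0.38  0.32  1.68  0.    1.14 -1.67] F [-0.8 -1.   1.2] w 0.0241 SHIFT [17.1  0.9 24.5] spin [np.float64(0.0)]
-0.008396789436098525
```

View pics/c4.png

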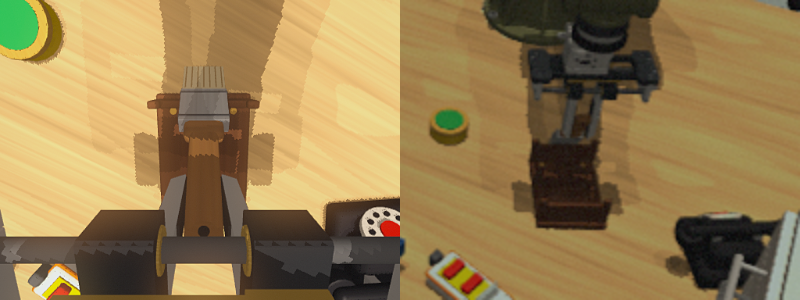

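```bash
python3 -m handwheel '[[[8,0,13],0,1],[[17,0,24],0,1],[[29,0,34],0,1],[[42,0,42],0,1],[[52,0,45],0,1]]'
python3 -m handwheel '[[[8,0,1],0,1],[[16,0,0],0,1],[[24,0,-2],0,1],[[29,0,-5],0,1],[[32,0,-6],0,1]]'
python3 - <<'E'
from h import *
X=np.array([.888,.46]);C=np.array([.4765,.234]);Rr=np.array([X,[-X[1],X[0]]])
go([*(C+.037*X),.053],117.4); print((get_obs()['ee_pos'][:2]-C)@X)
cap('scene','s5');cap('wrist','w5')
for tag in('s5','w5'):
    q,P=world(tag); L=(P[...,:2]-C)@Rr.T; z=P[...,2]
    b=(z>.056)&(z<.13)&(abs(L[...,1])<.01)&(L[...,0]>-.16)&(L[...,0]<.02)
    if b.sum()>20: B=np.c_[L[b],z[b]]; v=np.linalg.svd(B-B.mean(0),full_matrices=False)[2][0]; print(' brush',b.sum(),B.mean(0),np.degrees(np.arctan(v[0]/v[2])),B.min(0),B.max(0))
cv2.imwrite('pics/c5.png',np.hstack([cv2.resize(cv2.imread('pics/w5.png'),(400,300)),cv2.resize(cv2.imread('pics/s5.png')[130:280,250:450],(400,300))]))
E
```

```text
time_s: 8.05
ee_pos: [0.5094, 0.2501, 0.0898]
eef_rot: [2.618, 1.566, 3.097]
force: [-0.1, 0.7, 0.8]
grip_width: 0.024
time_s: 8.55
ee_pos: [0.5034, 0.2472, 0.0575]
eef_rot: [2.642, 1.565, 3.121]
force: [1.0, -0.4, 1.7]
grip_width: 0.024
t 8.55 tcp [0.5034 0.2472 0.0575] jaw 117.4 toolx [-0.006  0.    -1.   ] q [ 0.39  0.51  1.63  0.    1.   -1.66] F [ 1.  -0.4  1.7] w 0.024 SHIFT [4.5 0.7 7.1] spin [np.float64(0.0)]
0.029960763113207223
 brush 26 [0.00669827 0.00311149 0.07429248] 81.3480144124945 [-0.00992014 -0.0058791   0.07044453] [0.0197912  0.00995883 0.0788224 ]
 brush 10287 [-3.85508653e-02  3.84712896e-06  6.90860759e-02] 83.63586765530438 [-0.09199159 -0.00999468  0.06050414] [0.01999916 0.00999873 0.07734573]
```

View pics/c5.png

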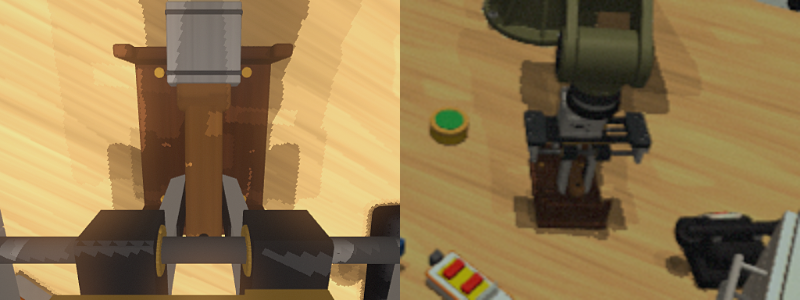

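```bash
python3 -m handwheel '[[[0,0,3],0,1],[[2,0,6],0,1],[[4,0,6],0,1],[[6,0,6],0,1],[[6,0,6],0,1]]'
python3 -m handwheel '[[[0,0,0],0,0.7],[[0,0,0],0,0.3],[[0,0,0],0,0.1],[[0,0,0],0,0],[[0,0,0],0,0]]'
python3 -m handwheel '[[[-5,0,0],0,0],[[-20,0,0],0,0],[[-45,0,0],0,0],[[-80,0,-20],0,0],[[-100,0,-60],0,0]]'
python3 - <<'E'
from h import *
X=np.array([.888,.46]);C=np.array([.4765,.234]);Rr=np.array([X,[-X[1],X[0]]])
go([*(C-.09*X),.053],117.4); print((get_obs()['ee_pos'][:2]-C)@X)
cap('scene','s6');cap('wrist','w6')
for tag in('s6','w6'):
    q,P=world(tag); L=(P[...,:2]-C)@Rr.T; z=P[...,2]
    b=(z>.0565)&(z<.09)&(abs(L[...,1])<.026)&(L[...,0]>-.18)&(L[...,0]<.12)
    B=np.c_[L[b],z[b]]; v=np.linalg.svd(B-B.mean(0),full_matrices=False)[2][0]; print(' brush',b.sum(),B.mean(0),v,np.percentile(B,[.5,99.5],axis=0))
    for a in np.arange(-.14,.09,.02):
        k=abs(B[:,0]-a)<.005
        if k.sum()>5: print(a.round(2),np.median(B[k,2]).round(4),np.percentile(B[k,1],[2,98]).round(4))
cv2.imwrite('pics/c6.png',np.hstack([cv2.resize(cv2.imread('pics/w6.png'),(400,300)),cv2.resize(cv2.imread('pics/s6.png')[130:280,250:450],(400,300))]))
E
```

```text
time_s: 9.15
ee_pos: [0.5087, 0.25, 0.0513]
eef_rot: [2.683, 1.565, -3.121]
force: [1.2, 0.6, -0.3]
grip_width: 0.0238
time_s: 9.65
ee_pos: [0.5087, 0.25, 0.0514]
eef_rot: [2.681, 1.565, -3.124]
force: [0.5, 0.8, 0.6]
grip_width: 0.0464
time_s: 10.15
ee_pos: [0.4571, 0.2227, 0.155]
eef_rot: [2.112, 1.568, 2.591]
force: [0.3, 0.9, 1.4]
grip_width: 0.0472
t 10.15 tcp [0.4571 0.2227 0.155 ] jaw 117.4 toolx [-0.002  0.001 -1.   ] q [ 0.38  0.27  1.71  0.    1.16 -1.67] F [0.3 0.9 1.4] w 0.0472 SHIFT [102.1   0.9 -67.4] spin [np.float64(0.0)]
-0.02244910593055331
 brush 445 [-0.03068576 -0.00107799  0.06443418] [ 0.99979518 -0.01122414 -0.01684098] [[-0.12517361 -0.02262186  0.0569686 ]
 [ 0.07194971  0.02073925  0.06895594]]
-0.12 0.0655 [-0.0209  0.0197]
-0.1 0.0653 [-0.0195  0.0193]
-0.08 0.0661 [-0.0208  0.0195]
-0.06 0.0656 [-0.021  0.017]
-0.04 0.0639 [-0.0227  0.0201]
-0.02 0.0637 [-0.0138  0.0131]
0.0 0.0632 [-0.0117  0.0095]
0.02 0.0637 [-0.0109  0.0111]
0.04 0.0643 [-0.0112  0.0083]
0.06 0.0633 [-0.0124  0.0086]
 brush 9306 [-0.05098083 -0.00089107  0.06507189] [ 9.99873421e-01  4.26706237e-04 -1.59047122e-02] [[-0.12537031 -0.02217713  0.06058957]
 [ 0.06691044  0.02031566  0.06749582]]
-0.12 0.0659 [-0.021   0.0191]
-0.1 0.0657 [-0.0208  0.0191]
-0.08 0.0659 [-0.0219  0.0202]
-0.06 0.0658 [-0.0215  0.0199]
-0.04 0.0654 [-0.0218  0.02  ]
-0.02 0.0641 [-0.0139  0.0117]
0.0 0.064 [-0.0125  0.011 ]
0.02 0.0639 [-0.0127  0.0103]
0.04 0.0637 [-0.012   0.0105]
0.06 0.0636 [-0.0122  0.0107]
```

View pics/c6.png

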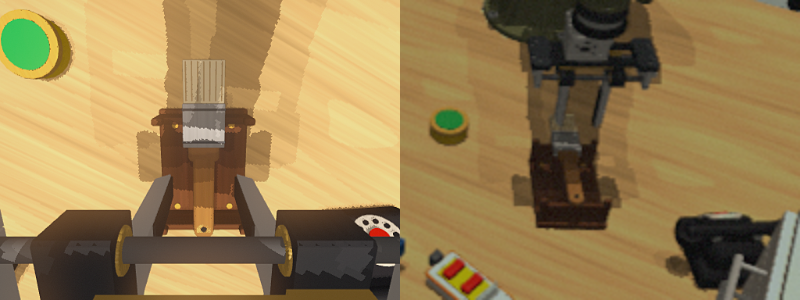

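```bash
python3 -m handwheel '[[[0,-1,-30],0,-0.3],[[0,-1,-60],0,-0.57],[[10,-1,-76],0,-0.57],[[30,-1,-76],0,-0.57],[[50,-1,-76],0,-0.57]]'
python3 - <<'E'
from h import *
X=np.array([.888,.46]);C=np.array([.4765,.234]);Y=np.array([-.46,.888])
go([*(C-.098*X-.0008*Y),.053],117.4)
E
```

```text
time_s: 10.75
ee_pos: [0.3881, 0.186, 0.1063]
eef_rot: [0.9, 1.568, 1.379]
force: [0.2, -0.5, -0.1]
grip_width: 0.0739
t 10.75 tcp [0.3881 0.186  0.1063] jaw 117.4 toolx [ 0.     0.002 -1.   ] q [ 0.36  0.17  1.97  0.    1.   -1.69] F [ 0.2 -0.5 -0.1] w 0.0739 SHIFT [53.3  1.   2.5] spin [np.float64(0.0)]
```

```bash
python3 -m handwheel '[[[20,1,1],0,-0.57],[[40,1,1],0,-0.57],[[53,1,1],0,-0.57],[[53,1,1],0,-0.57],[[53,1,1],0,-0.57]]'
python3 -m handwheel '[[[0,0,0],0,0],[[0,0,0],0,0.5],[[0,0,0],0,1],[[0,0,0],0,1],[[0,0,0],0,1]]' 4
python3 -m handwheel '[[[0,0,0],0,1],[[-10,0,0],0,1],[[-25,0,2],0,1],[[-40,0,4],0,1],[[-55,0,8],0,1]]'
python3 -m handwheel '[[[-12,0,3],0,1],[[-25,0,7],0,1],[[-38,0,12],0,1],[[-50,0,18],0,1],[[-62,0,24],0,1]]'
cat >> h.py <<'E'
XR=np.array([.888,.46]);CR=np.array([.4765,.234]);RR=np.array([XR,[-XR[1],XR[0]]])
def lean(tag,half=.009):
    "fit the brush's line in the plane of the tool, in rest axes, about the tool"
    o=get_obs(); t=(o['ee_pos'][:2]-CR)@RR.T
    q,P=world(tag); L=(P[...,:2]-CR)@RR.T; z=P[...,2]
    b=(abs(L[...,1]-t[1])<half)&(z<o['ee_pos'][2]+.03)&(z>.056)&(abs(L[...,0]-t[0])<.2)
    B=np.c_[L[b]-t,z[b]]
    return B
E
python3 - <<'E'
from h import *
go([*CR,.3]); cap('wrist','w7');cap('scene','s7')
B=lean('w7');print(len(B))
for a in np.arange(-.12,.2,.02):
    k=abs(B[:,0]-a)<.004
    if k.sum()>5: print(a.round(2),np.percentile(B[k,2],[10,50,90]).round(4))
cv2.imwrite('pics/c7.png',np.hstack([cv2.resize(cv2.imread('pics/w7.png'),(400,300)),cv2.resize(cv2.imread('pics/s7.png')[130:280,250:450],(400,300))]))
E
```

```text
time_s: 11.25
ee_pos: [0.3891, 0.1877, 0.054]
eef_rot: [0.758, 1.568, 1.236]
force: [-0.6, 0.8, 0.4]
grip_width: 0.0736
time_s: 11.75
ee_pos: [0.3891, 0.1877, 0.0542]
eef_rot: [0.685, 1.568, 1.163]
force: [0.2, -0.0, 2.1]
grip_width: 0.0421
time_s: 12.25
ee_pos: [0.3961, 0.1912, 0.1104]
eef_rot: [0.685, 1.568, 1.163]
force: [1.2, 0.4, -0.6]
grip_width: 0.0421
time_s: 12.75
ee_pos: [0.4173, 0.2021, 0.1736]
eef_rot: [0.653, 1.568, 1.131]
force: [0.0, -0.5, -2.0]
grip_width: 0.0419
t 12.75 tcp [0.4173 0.2021 0.1736] jaw 117.4 toolx [ 0.001  0.003 -1.   ] q [ 0.37  0.15  1.81  0.    1.17 -1.68] F [ 0.  -0.5 -2. ] w 0.0419 SHIFT [-126.3    1.3   67.5] spin []
3266
-0.02 [0.1924 0.1961 0.1984]
0.0 [0.1832 0.1856 0.1879]
0.02 [0.1697 0.1724 0.174 ]
0.04 [0.155  0.1573 0.1596]
0.12 [0.0958 0.0974 0.0989]
0.14 [0.0834 0.0851 0.0859]
```

View pics/c7.png

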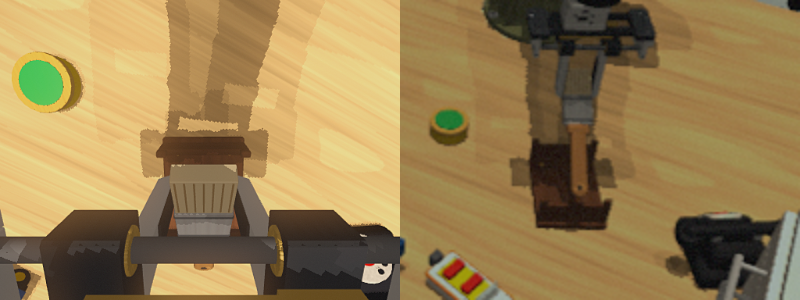

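```bash
python3 -c "
from h import *
t=(get_obs()['ee_pos'][:2]-CR)@RR.T;print(t)"
python3 -m handwheel '[[[0,0,-12],0,1],[[0,0,-26],0,1],[[15,0,-28],0,1],[[35,0,-28],0,1],[[55,0,-28],0,1]]' 6
python3 -m handwheel '[[[0,0,4],0,1],[[-3,0,8],0,1],[[-12,0,16],0,1],[[-22,0,27],0,1],[[-31,0,37],0,1]]'
python3 -c "
from h import *
t=(get_obs()['ee_pos'][:2]-CR)@RR.T;print(t);go([*CR,.3])"
```

```text
[-0.06636936 -0.00115903]
time_s: 13.35
ee_pos: [0.3922, 0.1892, 0.1181]
eef_rot: [0.342, 1.566, 0.82]
force: [0.6, 0.6, -1.2]
grip_width: 0.042
time_s: 13.85
ee_pos: [0.4261, 0.2067, 0.1515]
eef_rot: [0.196, 1.564, 0.675]
force: [0.5, -0.2, -1.3]
grip_width: 0.0425
[-0.05730688 -0.00106853]
t 13.85 tcp [0.4261 0.2067 0.1515] jaw 117.4 toolx [ 0.005  0.004 -1.   ] q [ 0.37  0.2   1.82  0.    1.12 -1.68] F [ 0.5 -0.2 -1.3] w 0.0425 SHIFT [-148.1    1.2   58.3] spin []
```

```bash
cat >> h.py <<'E'
def show(tag):
    cap('wrist',tag); o=get_obs(); B=lean(tag); t=(o['ee_pos'][:2]-CR)@RR.T; print('t',o['time_s'],'rest xy',t.round(4),'z',o['ee_pos'][2].round(4),'F',o['force'].round(1))
    B=B[(B[:,0]>-.11)]
    for a in np.arange(-.1,.2,.02):
        k=abs(B[:,0]-a)<.003
        if k.sum()>5: print(a.round(2),k.sum(),np.percentile(B[k,2],[10,50,90]).round(4))
E
python3 -c "
from h import *
show('w8')"
```

```text
t 13.9 rest xy [-0.0557 -0.0012] z 0.1529 F [ 0.  -0.1  1. ]
-0.02 180 [0.175  0.1761 0.1772]
0.0 105 [0.1701 0.1733 0.1764]
0.02 107 [0.1446 0.1461 0.1488]
0.04 52 [0.1174 0.1184 0.1194]
0.06 22 [0.0882 0.0894 0.0902]
```

```bash
python3 -m handwheel '[[[-6,0,10],0,1],[[-13,0,22],0,1],[[-20,0,36],0,1],[[-25,0,50],0,1],[[-30,0,64],0,1]]'
python3 -m handwheel '[[[-2,0,6],0,1],[[-3,0,11],0,1],[[-3,0,12],0,1],[[-3,0,12],0,1],[[-3,0,12],0,1]]'
python3 - <<'E'
from h import *
show('w9');cap('scene','s9')
cv2.imwrite('pics/c9.png',np.hstack([cv2.resize(cv2.imread('pics/w9.png'),(400,300)),cv2.resize(cv2.imread('pics/s9.png')[130:280,250:450],(400,300))]))
E
```

```text
time_s: 14.4
ee_pos: [0.4849, 0.237, 0.1848]
eef_rot: [0.093, 1.56, 0.571]
force: [-1.0, -0.5, -1.0]
grip_width: 0.0421
time_s: 14.9
ee_pos: [0.4952, 0.2424, 0.1879]
eef_rot: [0.093, 1.56, 0.572]
force: [-0.3, -0.1, -1.1]
grip_width: 0.0422
t 14.95 rest xy [ 0.0205 -0.0012] z 0.1879 F [-0.4 -0.2 -1.5]
0.0 57 [0.2142 0.2164 0.2176]
0.02 238 [0.0651 0.0864 0.103 ]
```

View pics/c9.png

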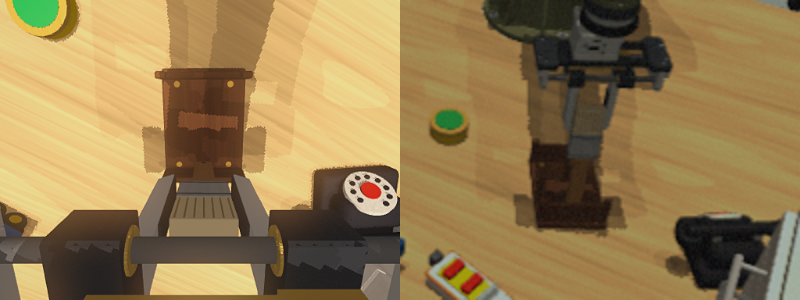

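```bash
python3 -m handwheel '[[[-20,0,-3],0,1],[[-50,0,-3],0,1],[[-85,0,-3],0,1],[[-115,0,-3],0,1],[[-135,0,-3],0,1]]' 15
python3 - <<'E'
from h import *
cap('wrist','w10');cap('scene','s10'); cap('top','t10')
o=get_obs(); t=(o['ee_pos'][:2]-CR)@RR.T; print(t,o['ee_pos'])
for tag in('w10','s10','t10'):
    q,P=world(tag); L=(P[...,:2]-CR)@RR.T-t; z=P[...,2]
    m=(abs(L[...,1])<.014)&(abs(L[...,0])<.1)&(z>.1)
    for h in np.arange(.12,.38,.02):
        k=m&(abs(z-h)<.006)
        if k.sum()>4: print(tag,h.round(2),k.sum(),np.percentile(L[k],[5,50,95],axis=0).round(4).tolist())
go([.463,-.2925,.32],87)
E
```

```text
time_s: 15.5
ee_pos: [0.4914, 0.2402, 0.3253]
eef_rot: [0.057, 1.558, 0.536]
force: [-0.6, 0.4, -1.7]
grip_width: 0.042
[ 0.01620144 -0.00133445] [0.49149856 0.24026677 0.32328722]
w10 0.16 9 [[0.027, -0.0072], [0.0271, 0.0026], [0.0273, 0.0064]]
w10 0.18 47 [[0.0246, -0.0108], [0.0254, -0.0006], [0.0274, 0.0103]]
w10 0.2 53 [[0.022, -0.0109], [0.0228, -0.0005], [0.0253, 0.01]]
w10 0.22 76 [[0.0195, -0.0103], [0.0204, -0.0005], [0.022, 0.0101]]
w10 0.24 92 [[0.0171, -0.0104], [0.0178, -0.0005], [0.0195, 0.0099]]
w10 0.26 123 [[0.0144, -0.0117], [0.0151, 0.0003], [0.016, 0.0118]]
w10 0.28 197 [[0.011, -0.0126], [0.0115, 0.0003], [0.0122, 0.0125]]
w10 0.3 238 [[0.0085, -0.0126], [0.0091, 0.0003], [0.01, 0.0127]]
w10 0.32 354 [[0.0063, -0.0123], [0.0072, 0.0003], [0.0081, 0.0128]]
w10 0.34 461 [[0.0038, -0.0125], [0.0046, -0.0003], [0.0055, 0.0126]]
w10 0.36 1506 [[0.0026, -0.0127], [0.0074, -0.0002], [0.013, 0.0126]]
s10 0.18 33 [[0.0327, -0.0112], [0.0368, -0.0025], [0.0412, 0.0083]]
s10 0.2 29 [[0.0301, -0.0111], [0.0348, -0.0025], [0.0379, 0.0109]]
s10 0.22 32 [[0.0283, -0.0107], [0.0327, -0.0006], [0.0353, 0.0105]]
s10 0.24 33 [[0.0261, -0.0111], [0.0296, -0.0009], [0.0327, 0.0092]]
s10 0.26 38 [[0.0238, -0.0114], [0.0275, -0.0013], [0.0306, 0.0105]]
s10 0.28 41 [[0.0225, -0.0118], [0.0261, 0.0003], [0.0278, 0.0136]]
s10 0.3 41 [[0.0215, -0.0108], [0.0237, -0.0005], [0.0259, 0.0128]]
s10 0.32 39 [[0.0182, -0.0114], [0.021, 0.0022], [0.0229, 0.0128]]
s10 0.34 46 [[0.0151, -0.0121], [0.0178, 0.0003], [0.021, 0.012]]
s10 0.36 61 [[0.0014, -0.0121], [0.0138, 0.0001], [0.0181, 0.012]]
t 15.65 tcp [0.4915 0.2403 0.3233] jaw 117.4 toolx [ 0.01   0.006 -1.   ] q [ 0.39  0.23  1.37  0.    1.53 -1.66] F [ 0.3  0.  -2.2] w 0.0416 SHIFT [-4.000e-01 -4.598e+02 -2.707e+02] spin [np.float64(0.531)]
```

Run:
```python
from h import *
for tag in('t10','s10'):
    q,P=world(tag); c=np.array([.465,-.2585])
    m=(np.hypot(P[...,0]-c[0],P[...,1]-c[1])<.085)&(P[...,2]>.07)&(P[...,2]<.087); X=P[m]
    r=cv2.minAreaRect(X[:,:2].astype(np.float32)); print(tag,m.sum(),r)
    m2=m&(P[...,2]>.076); print(cv2.minAreaRect(P[m2][:,:2].astype(np.float32)))
th=np.radians(-3.);R=np.array([[np.cos(th),-np.sin(th)],[np.sin(th),np.cos(th)]])
t=np.array([.465,-.2585])+R@np.array([.0-.0345,-.034]); print(t); go([*t,.323],87)
```

```text
t10 347 ((0.46386897563934326, -0.2584770619869232), (0.1431603729724884, 0.05669308081269264), 87.72683715820312)
((0.46429604291915894, -0.2582613229751587), (0.14257606863975525, 0.055977292358875275), 87.48845672607422)
s10 273 ((0.466421514749527, -0.2594371438026428), (0.14503662288188934, 0.061082370579242706), 86.97676086425781)
((0.4656471014022827, -0.26005226373672485), (0.1437263786792755, 0.05960073694586754), 86.97676086425781)
[ 0.42876786 -0.29064781]
t 15.65 tcp [0.4915 0.2403 0.3233] jaw 117.4 toolx [ 0.01   0.006 -1.   ] q [ 0.39  0.23  1.37  0.    1.53 -1.66] F [ 0.3  0.  -2.2] w 0.0416 SHIFT [  -3.7 -442.4 -300.2] spin [np.float64(0.531)]
```

```bash
python3 -m handwheel '[[[0,-15,-10],0,1],[[0,-45,-30],0,1],[[0,-80,-54],0.05,1],[[0,-115,-78],0.15,1],[[0,-150,-102],0.25,1]]' 15
python3 -m handwheel '[[[0,-37,-10],0,1],[[0,-74,-20],0.05,1],[[0,-111,-30],0.1,1],[[0,-148,-40],0.2,1],[[0,-185,-50],0.28,1]]'
python3 -c "
from h import *
go([.429,-.2925,.323],87.2)"
```

```text
time_s: 16.15
ee_pos: [0.4688, 0.0579, 0.3203]
eef_rot: [0.406, 1.56, 0.631]
force: [0.1, 0.3, -2.1]
grip_width: 0.0422
time_s: 16.65
ee_pos: [0.4599, -0.1356, 0.3177]
eef_rot: [0.85, 1.561, 0.79]
force: [0.6, 0.1, -2.5]
grip_width: 0.0417
t 16.65 tcp [ 0.4599 -0.1356  0.3177] jaw 86.6 toolx [ 0.007  0.007 -1.   ] q [-0.37  0.08  1.56  0.01  1.5  -1.88] F [ 0.6  0.1 -2.5] w 0.0417 SHIFT [  -6.6 -158.4  -21.5] spin [np.float64(-0.011)]
```

```bash
python3 -m handwheel '[[[-2,-40,-6],0,1],[[-4,-80,-12],-0.01,1],[[-6,-120,-17],-0.01,1],[[-6,-150,-21],-0.01,1],[[-6,-158,-22],-0.01,1]]'
python3 -m handwheel '[[[0,0,0],0,1],[[0,0,0],0,1],[[0,0,0],0,1],[[0,0,0],0,1],[[0,0,0],0,1]]'
python3 - <<'E'
from h import *
cap('wrist','w11');cap('scene','s11'); cap('top','t11')
th=np.radians(-2.7);R=np.array([[np.cos(th),-np.sin(th)],[np.sin(th),np.cos(th)]]);C=np.array([.4645,-.2588])
for tag in('w11','s11','t11'):
    q,P=world(tag); L=(P[...,:2]-C)@R; z=P[...,2]
    m=(abs(L[...,1]+.034)<.03)&(abs(L[...,0])<.06)&(z>.125)
    print(tag,'zmin',np.sort(z[m])[:6])
    for h in np.arange(.14,.30,.02):
        k=m&(abs(z-h)<.006)
        if k.sum()>4: print(tag,h.round(2),k.sum(),np.percentile(L[k],[5,50,95],axis=0).round(4).tolist())
o=get_obs();print('tcp in crock',(o['ee_pos'][:2]-C)@R)
go([.429,-.2925,.30],87.2)
cv2.imwrite('pics/c11.png',np.hstack([cv2.resize(cv2.imread('pics/w11.png'),(400,300)),cv2.resize(cv2.imread('pics/s11.png')[90:210,150:310],(400,300))]))
E
```

```text
time_s: 17.15
ee_pos: [0.4267, -0.2946, 0.3205]
eef_rot: [1.136, 1.562, 1.083]
force: [0.6, -0.2, -1.7]
grip_width: 0.0422
time_s: 17.65
ee_pos: [0.4269, -0.294, 0.3207]
eef_rot: [1.101, 1.562, 1.049]
force: [-0.4, -0.2, -0.8]
grip_width: 0.0419
w11 zmin [0.1602759  0.16073732 0.16074843 0.16081372 0.1610295  0.1611612 ]
w11 0.16 18 [[-0.0105, -0.0459], [-0.0102, -0.0358], [-0.0094, -0.0284]]
w11 0.18 47 [[-0.0129, -0.0461], [-0.0123, -0.0364], [-0.01, -0.0255]]
w11 0.2 55 [[-0.0152, -0.0468], [-0.0146, -0.0365], [-0.0119, -0.0254]]
w11 0.22 76 [[-0.0176, -0.0462], [-0.0168, -0.0361], [-0.015, -0.026]]
w11 0.24 101 [[-0.0201, -0.0464], [-0.0192, -0.0366], [-0.018, -0.0263]]
w11 0.26 108 [[-0.0222, -0.0489], [-0.0214, -0.0364], [-0.0205, -0.0241]]
w11 0.28 300 [[-0.0258, -0.056], [-0.0251, -0.0362], [-0.0243, -0.017]]
s11 zmin [0.15558857 0.15769372 0.15839182 0.15999964 0.16038288 0.16039983]
s11 0.16 12 [[-0.0051, -0.0454], [-0.0009, -0.0356], [0.0018, -0.0259]]
s11 0.18 20 [[-0.0074, -0.0469], [-0.0025, -0.0317], [0.0009, -0.0245]]
s11 0.2 24 [[-0.011, -0.0457], [-0.0035, -0.0315], [-0.0006, -0.0234]]
s11 0.22 22 [[-0.015, -0.0451], [-0.0075, -0.0308], [-0.0035, -0.0246]]
s11 0.24 22 [[-0.0171, -0.0431], [-0.0094, -0.0298], [-0.0051, -0.0248]]
s11 0.26 25 [[-0.0143, -0.0504], [-0.0115, -0.0349], [-0.0089, -0.0211]]
s11 0.28 41 [[-0.0233, -0.0562], [-0.0119, -0.0304], [-0.0097, -0.0149]]
t11 zmin [0.31354578 0.31783931 0.31832462 0.31972819 0.32659049 0.32764081]
tcp in crock [-0.03600805 -0.03725371]
t 17.8 tcp [ 0.4268 -0.2943  0.3206] jaw 87.0 toolx [ 0.004  0.008 -1.   ] q [-0.68  0.17  1.45  0.01  1.53 -2.2 ] F [-0.5 -0.1 -1.8] w 0.042 SHIFT [20.6  1.8  2. ] spin [np.float64(-0.003)]
```

View pics/c11.png

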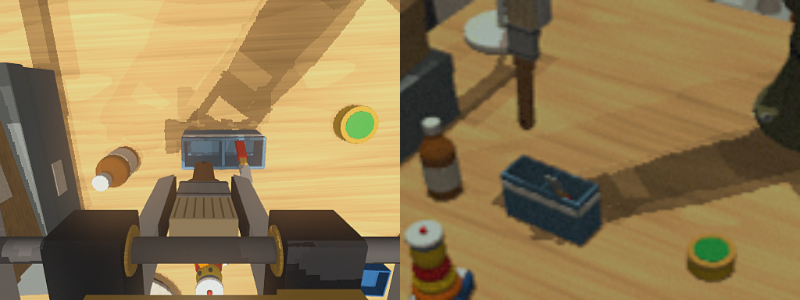

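```bash
python3 -m handwheel '[[[20,1,6],0,1],[[50,1,8],0,1],[[80,1,8],0,1],[[105,1,8],0,1],[[120,1,8],0,1]]' 8
python3 -m handwheel '[[[2,0,0],0,1],[[6,0,0],0,1],[[10,0,0],0,1],[[14,0,0],0,1],[[18,0,0],0,1]]'
python3 -c "
from h import *
go([.4355,-.2925,.1725],87.2)"
```

```text
time_s: 18.3
ee_pos: [0.4349, -0.2923, 0.1986]
eef_rot: [1.352, 1.561, 1.3]
force: [-0.6, -0.3, -1.0]
grip_width: 0.0419
time_s: 18.8
ee_pos: [0.4351, -0.2922, 0.1808]
eef_rot: [1.279, 1.561, 1.227]
force: [0.4, -0.4, -1.4]
grip_width: 0.0419
t 18.8 tcp [ 0.4351 -0.2922  0.1808] jaw 87.0 toolx [ 0.003  0.009 -1.   ] q [-0.67  0.28  1.64  0.01  1.22 -2.19] F [ 0.4 -0.4 -1.4] w 0.0419 SHIFT [ 8.3 -0.3  0.4] spin [np.float64(-0.003)]
```

```bash
python3 -m handwheel '[[[1.5,0,0],0,1],[[3,0,0],0,1],[[4.5,0,0],0,1],[[6,0,0],0,1],[[6,0,0],0,1]]'
python3 -m handwheel '[[[1,0,0],0,1],[[2,0,0],0,1],[[3,0,0],0,1],[[3,0,0],0,1],[[3,0,0],0,1]]'
python3 -m handwheel '[[[1,0,0],0,1],[[2,0,0],0,1],[[2,0,0],0,1],[[2,0,0],0,1],[[2,0,0],0,1]]'
```

```text
time_s: 19.3
ee_pos: [0.4353, -0.2923, 0.1751]
eef_rot: [1.19, 1.562, 1.138]
force: [-0.3, 0.1, 1.7]
grip_width: 0.0419
time_s: 19.8
ee_pos: [0.4358, -0.2928, 0.1733]
eef_rot: [0.899, 1.562, 0.847]
force: [-0.9, -0.4, 9.3]
grip_width: 0.0426
time_s: 20.3
ee_pos: [0.4363, -0.2933, 0.1727]
eef_rot: [0.592, 1.562, 0.54]
force: [-1.9, 0.0, 10.6]
grip_width: 0.043
```

```bash
python3 -m handwheel '[[[-1,0,0],0,1],[[-1,0,-3],0,1],[[-0.5,0,-6],0,1],[[0,0,-9],0,1],[[0,0,-9],0,1]]' 5
python3 -m handwheel '[[[0,0,-3],0,1],[[0.5,0,-6],0,1],[[1,0,-9],0,1],[[1,0,-9],0,1],[[1,0,-9],0,1]]'
python3 - <<'E'
from h import *
cap('wrist','w12');cap('scene','s12')
th=np.radians(-2.7);R=np.array([[np.cos(th),-np.sin(th)],[np.sin(th),np.cos(th)]]);C=np.array([.4645,-.2588])
for tag in('w12','s12'):
    q,P=world(tag); L=(P[...,:2]-C)@R; z=P[...,2]
    m=(abs(L[...,1]+.036)<.012)&(abs(L[...,0])<.07)&(z>.085)
    for h in np.arange(.1,.24,.02):
        k=m&(abs(z-h)<.005)
        if k.sum()>4: print(tag,h.round(2),k.sum(),np.percentile(L[k],[5,50,95],axis=0).round(4).tolist())
o=get_obs();print('tcp in crock',(o['ee_pos'][:2]-C)@R)
go([.429,-.2925,.30],87.2)
E
```

```text
time_s: 20.8
ee_pos: [0.427, -0.2929, 0.1728]
eef_rot: [0.551, 1.562, 0.499]
force: [-0.9, -0.8, 5.2]
grip_width: 0.0433
time_s: 21.3
ee_pos: [0.4179, -0.2924, 0.1715]
eef_rot: [0.61, 1.562, 0.557]
force: [0.5, 0.6, -1.4]
grip_width: 0.0432
w12 0.1 67 [[-0.0258, -0.0437], [-0.0249, -0.035], [-0.0236, -0.0255]]
w12 0.12 30 [[-0.0313, -0.0466], [-0.0301, -0.0401], [-0.0294, -0.0282]]
w12 0.14 120 [[-0.0347, -0.0465], [-0.0339, -0.0358], [-0.0329, -0.0251]]
w12 0.16 204 [[-0.0384, -0.0467], [-0.0379, -0.0358], [-0.0373, -0.0252]]
w12 0.18 231 [[-0.0421, -0.0468], [-0.0412, -0.0364], [-0.0402, -0.0253]]
w12 0.2 502 [[-0.0459, -0.047], [-0.0449, -0.0364], [-0.0422, -0.0252]]
s12 0.1 13 [[-0.0215, -0.0452], [-0.0143, -0.0351], [-0.0126, -0.0254]]
s12 0.12 9 [[-0.0193, -0.0437], [-0.018, -0.0347], [-0.0153, -0.026]]
s12 0.14 14 [[-0.0243, -0.0457], [-0.0206, -0.0385], [-0.018, -0.0263]]
s12 0.16 13 [[-0.0257, -0.0477], [-0.0236, -0.0361], [-0.0223, -0.0253]]
s12 0.18 15 [[-0.0307, -0.0451], [-0.0283, -0.0362], [-0.0249, -0.0263]]
s12 0.2 17 [[-0.0452, -0.0459], [-0.0326, -0.0363], [-0.0303, -0.0291]]
tcp in crock [-0.04484436 -0.03573701]
t 21.4 tcp [ 0.418  -0.2924  0.1715] jaw 87.0 toolx [ 0.008  0.005 -1.   ] q [-0.69  0.26  1.69  0.01  1.19 -2.21] F [ 0.1 -0.2 -0.8] w 0.0431 SHIFT [-128.4    1.1   11.9] spin [np.float64(-0.004)]
```

```bash
python3 -m handwheel '[[[0.7,0,0],0,1],[[1.5,0,0],0,1],[[2,0,0],0,1],[[2,0,0],0,1],[[2,0,0],0,1]]'
python3 -m handwheel '[[[1,0,0],0,1],[[1,0,0],0,1],[[1,0,0],0,1],[[1,0,0],0,1],[[1,0,0],0,1]]'
```

```text
time_s: 21.9
ee_pos: [0.4183, -0.2927, 0.1703]
eef_rot: [0.426, 1.561, 0.374]
force: [-1.8, -0.5, 6.7]
grip_width: 0.0432
time_s: 22.4
ee_pos: [0.4187, -0.2931, 0.1703]
eef_rot: [0.271, 1.56, 0.218]
force: [-1.6, -0.1, 7.9]
grip_width: 0.0436
```

```bash
python3 -m handwheel '[[[-0.5,0,0],0,1],[[-0.5,0,0],0,0.02],[[-0.5,0,0],0,-0.1],[[-0.5,0,0],0,-0.3],[[-0.5,0,0],0,-0.4]]'
python3 -m handwheel '[[[0,0,0],0,-0.4],[[-15,0,0],0,-0.4],[[-40,0,0],0,-0.4],[[-75,0,0],0,-0.4],[[-110,0,0],0,-0.4]]'
python3 -m handwheel '[[[0,0,0],0,-0.4],[[0,0,0],0,-0.4],[[0,0,0],0,-0.4],[[0,0,0],0,-0.4],[[0,0,0],0,-0.4]]'
python3 - <<'E'
from h import *
cap('wrist','w13');cap('scene','s13');cap('top','t13')
th=np.radians(-2.7);R=np.array([[np.cos(th),-np.sin(th)],[np.sin(th),np.cos(th)]]);C=np.array([.4645,-.2588])
for tag in('w13','s13','t13'):
    q,P=world(tag); L=(P[...,:2]-C)@R; z=P[...,2]
    m=(abs(L[...,1]+.036)<.012)&(abs(L[...,0])<.09)&(z>.085)&(z<.22)
    print(tag,'top z',np.percentile(z[m],99.5))
    for h in np.arange(.1,.22,.02):
        k=m&(abs(z-h)<.005)
        if k.sum()>4: print(tag,h.round(2),k.sum(),np.percentile(L[k],[5,50,95],axis=0).round(4).tolist())
    m=(np.hypot(P[...,0]-C[0],P[...,1]-C[1])<.085)&(z>.074)&(z<.085); print(cv2.minAreaRect(P[m][:,:2].astype(np.float32)))
go([.429,-.2925,.30],87.2)
cv2.imwrite('pics/c13.png',np.hstack([cv2.resize(cv2.imread('pics/w13.png'),(400,300)),cv2.resize(cv2.imread('pics/s13.png')[90:210,150:310],(400,300))]))
E
```

```text
time_s: 22.9
ee_pos: [0.4186, -0.2931, 0.1706]
eef_rot: [0.293, 1.56, 0.24]
force: [0.3, -0.1, -0.1]
grip_width: 0.0638
time_s: 23.4
ee_pos: [0.4173, -0.2932, 0.2817]
eef_rot: [0.343, 1.561, 0.29]
force: [0.1, -0.4, -0.2]
grip_width: 0.0656
time_s: 23.9
ee_pos: [0.4172, -0.293, 0.2809]
eef_rot: [0.475, 1.562, 0.423]
force: [-0.8, -0.3, -1.6]
grip_width: 0.066
w13 top z 0.20829329594428342
w13 0.1 7 [[-0.0244, -0.0365], [-0.0243, -0.0319], [-0.0241, -0.0288]]
w13 0.14 8 [[-0.0342, -0.0453], [-0.033, -0.0299], [-0.0329, -0.0246]]
w13 0.16 50 [[-0.0382, -0.0466], [-0.0378, -0.0364], [-0.0373, -0.0257]]
w13 0.18 31 [[-0.0423, -0.0463], [-0.0413, -0.0364], [-0.0405, -0.0252]]
w13 0.2 115 [[-0.0457, -0.0471], [-0.0446, -0.0364], [-0.0401, -0.0254]]
((0.4649816155433655, -0.26071807742118835), (0.14184056222438812, 0.05694557726383209), 87.42161560058594)
s13 top z 0.2087768258291808
s13 0.1 13 [[-0.0169, -0.0446], [-0.015, -0.0351], [-0.0111, -0.0263]]
s13 0.12 13 [[-0.0197, -0.0429], [-0.0177, -0.0357], [-0.0143, -0.0266]]
s13 0.14 12 [[-0.0222, -0.0438], [-0.0202, -0.0351], [-0.0188, -0.0258]]
s13 0.16 12 [[-0.0279, -0.0457], [-0.0228, -0.0367], [-0.0213, -0.0269]]
s13 0.18 11 [[-0.0318, -0.0445], [-0.0295, -0.0389], [-0.0266, -0.0284]]
s13 0.2 14 [[-0.0463, -0.0454], [-0.0333, -0.0345], [-0.0298, -0.0262]]
((0.4656221568584442, -0.2590563893318176), (0.14470335841178894, 0.058012206107378006), 88.46217346191406)
t13 top z 0.08598123006687304
((0.46445873379707336, -0.25732964277267456), (0.1418655663728714, 0.05560078099370003), 88.3501205444336)
t 24.05 tcp [ 0.4173 -0.2931  0.2814] jaw 87.0 toolx [ 0.009  0.003 -1.   ] q [-0.69  0.16  1.54  0.01  1.43 -2.21] F [0.8 0.  0.8] w 0.066 SHIFT [-18.5   1.3  11.8] spin [np.float64(-0.004)]
```

View pics/c13.png

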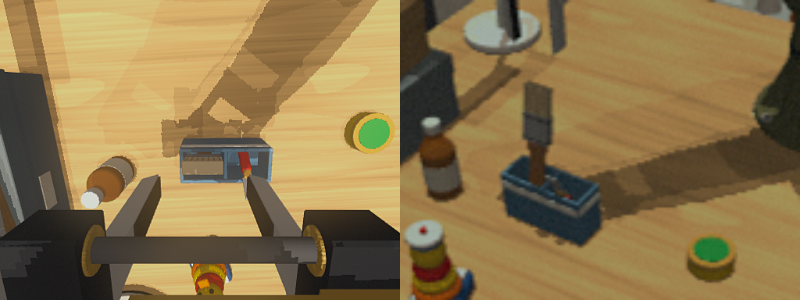

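```bash
python3 -c "
from station import *
print(hand_in())"
```

```text
the job is handed in; nothing more can be done
None
```

The brush is back in its original compartment of the blue crock, handle-down with bristles up, and the job is handed in at about 24 s of the 67 s allowed. Handing in returns no verdict, so what follows is from my own measurements.

**What I did:**
- I lifted the brush out by its handle.
- I tipped it flat over the near plate of the rest and let go.
- I took it again by the bristle end and swung it upright against the far plate.
- I carried it back and lowered it at a light grip until the butt met the crock floor. The wrist force peaked near 11 N, against the 25 N limit.
- With the butt on the floor I leaned it onto the crock's robot-side rim, then opened the gripper.

**Last checks:**
- **Brush:** it leans about 11°. Its top is at about 0.208 m, close to what a butt resting on the floor should give.
- **Crock:** it is within about 2 mm of where it began.
- **Palette knife:** it is still in its compartment.
- **Surroundings:** the gripper is clear of everything, with its fingertips about 60 mm above the brush. In the last view the bottle, duck and wax tin look unmoved. I did not measure any bystander, and the truck, boat and telephone were not in that view.

**Disagreements:**
- The cameras differed by 1–3 mm on the crock's centre.
- The last top view gave no usable points on the upright brush, so its final pose comes from the wrist and scene cameras only.

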